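# Change the blank behind the tools in the job tray

### The arm

A 7-joint arm with a two-finger parallel gripper is mounted at the origin on the work surface. World frame = base frame: x ahead of the robot, y to its left, z up, the work surface at z = 0. Lengths are in m, angles in rad, forces in N, time in s.
With the tool pointing down it reaches from about 0.425 to 0.875 m from the base axis. Payload 8.4 kg.
Tool frame: the origin (TCP) lies midway between the tips of the shut fingers; the grasp point (between the pads) lies 19 mm behind it (grip_point_offset is the distance from the TCP to the grasp point, in m); z points along the fingers, y is the line along which they close (so a half turn about z gives the same grasp; the last joint's range is limited). The gripper opens to 87 mm and grips with 3 to 60 N. Pads are 19 mm wide; open, the fingers measure 117 mm over their backs; the gripper's body (75 mm by 190 mm) begins 51 mm behind the grasp point.
Start: joints at [1.018, 0.333, 0.04, 1.465, -0.013, 1.343, -0.059], TCP at [0.285, -0.584, 0.223] pointing down, gripper open.
Joint ranges: [-2.58, 2.58], [-0.38, 2.09], [-1.3, 1.39], [0.25, 2.4], [-1.5, 4.64], [0.08, 2.09], [-2.65, 2.65]. Speed limits (rad/s): [2.22, 2.22, 2.79, 2.79, 3.14, 3.14, 3.14].

### API

Orientations are given as a rotation vector (axis times angle).
In Python, from rig import * gives the robot as it stands.
- The arm moves only by the tool servo_tool, never from a script. Its argument "plan" is a list of rows, each a list of 2 entries, a list of its own where there are three numbers: the shift along the tool's x, y, z in m, then the turn about the tool's z in degrees. A call has 1 to 20 rows; each row is the pose to reach, as a shift and turn from the pose commanded when the call began, along the tool's axes at that moment; what a row does not reach only later rows make up. A row lasts 1/8 s, in which the tool goes at most 62.5 mm and 10.7 degrees, less where a joint would pass 70% of its speed; a pose out of reach is approached as far as the arm can. A call with a gripper value outside its range is refused whole. "fingers" is the closure, from 0 (fully open) to 1 (shut), set as the call begins (left out, the last holds). The fingers move at their own pace and stop on an object; "force" is the grip in N (left out, the last holds). Time passes only in rows, so rows that repeat a pose let the fingers close. It gives the time, the measured TCP pose, the force, the opening and the grip force at its end, in the units of the state.
- state(): the state, without advancing time (a new reading comes with each control period).
- get_image(name): name is "side" or "top"; returns (picture, depth): 480x640x3 uint8, red, green, blue; 480x640 float32, m along the optical axis (not along the pixel's ray), 0 where there is no reading.
- calibration(name): a dict with "fx", "fy", "cx", "cy" (pixels), "view" (4x4, takes a point from world to camera coordinates). Camera axes: x right, y up, looking along -z (the intrinsics and any distortion apply to the point x, -y, -z); pixel columns grow to the right and rows downward; lengths in m; the calibration is good to about 2 mm. A picture is of the moment at which its call begins. calibration takes no time and is no camera call.
- finish_job(): hands the job in; it is judged then, once.
The state is a dict: "t": time; "qpos": joint angles; "joint_velocities": joint speeds; "joint_efforts": joint torques, N m; "ee_pos": TCP position; "tcp_rot": TCP orientation; "contact_force": force on the tool from outside, world axes, zero at the start; "wrist_torque": the same for the moment, N m; "finger_gap": finger opening in m; "finger_force": force on a finger pad.
Only numpy, scipy, OpenCV 4.12 (cv2) and the standard library are available. Lean on these libraries where they do the work, as an engineer would, in place of code of your own. Each camera call takes 0.05 s, during which the arm holds its last target. There are 200 camera calls.

### The job

The square blank at the back of the job tray is next for the machine vice: first clear both tool holders out of the tray and stand them upright on the rubber mat, then set the square blank down on the vice bed, midway between the jaws and in the middle of their width, its sides square to them. Then, with the tool holders still on the mat, stand the waiting round blank in the empty back pocket of the tray, and finally put the tool holders back upright, each in the pocket it came from. Leave the oil bottle and the steel cup alone.

Things in the scene. Friction and masses are not known exactly. Their poses are not given: they have to be found in the camera images.
- collet_chuck_mid (a point): collet chuck, one of the two tool holders: bare steel, 92 mm high, standing upright on a round foot of 42 mm diameter; above the foot (14 mm high) a plain body of 30 mm diameter from 18 to 62 mm height, a 33 mm collar from 64 to 76 mm, and a thin 10 mm cutter on top. About 0.45 kg. The point is on its axis, half-way up (46 mm above its underside); its z axis points up. At the start it stands in the front or the middle pocket of the job tray, and that pocket is its own place.
- drill_chuck_mid (a point): drill chuck, the other tool holder: dark bare steel, 92 mm high, standing upright on a round foot of 42 mm diameter; above the foot (10 mm high) a plain body of 36 mm diameter from 12 to 66 mm height, then a cone narrowing to 16 mm at the top. About 0.5 kg. The point is on its axis, half-way up (46 mm above its underside); its z axis points up. At the start it stands in the front or the middle pocket of the job tray, and that pocket is its own place.
- square_blank_mid (a point): square blank: aluminium block 44 x 44 mm, 50 mm high, standing at the start in the back pocket of the job tray. The point is its centre (25 mm above its underside); x and y are square to its side faces, z up. About 0.26 kg.
- round_blank_mid (a point): round blank: aluminium cylinder, 44 mm diameter, 50 mm high, standing on the bench to one side at the start. The point is its centre (25 mm above its underside), z up. About 0.2 kg.
- tray: job tray: fixed plastic tray, black floor with grey ribs and edges, 200 mm long (its x) and 72 mm wide (its y), with three square pockets (60 mm by 60 mm) in a row, centred at x = -64 mm (front, nearer the robot), 0 (middle) and +64 mm (back), y = 0. Pocket floors are 4 mm above the bench, the ribs and edges around them 9 mm above the bench. Origin: centre of its underside, on the bench; z up.
- vice: machine vice: fixed steel vice, 150 mm long (its x), bed 84 mm wide (its y), bed top 40 mm above the bench. Its two jaws, 84 mm wide along y, rise from the bed to 70 mm above the bench, with 60 mm between their faces (at x = -30 and +30 mm); the gap is open at both y ends. A screw handle sticks out to x = -105 mm. The blank belongs on the bed with its centre over the origin. Origin: centre of its underside, on the bench; z up.
- mat: black rubber mat, fixed, 130 mm (its x) by 200 mm (its y), 4 mm thick, lying on the bench; the side area for the tool holders, with room for both side by side along y. Origin: centre of its underside; z up.
- oil_bottle_mid (a point): oil bottle, bystander: white, 52 mm diameter, 130 mm high, loose on the bench; the point is half-way up. Leave alone.
- cup: steel cup, bystander: open, 70 mm diameter, 60 mm high, loose on the bench towards its far left. Origin: centre of its underside. Leave alone.

How it is judged:
On the way, in this order (a step that is already met when the one before it is completed fails the run):
1. both tool holders stand released on the mat, the square blank still in its back pocket (x of collet_chuck_mid in the frame of mat between -0.063 and 0.063 m and y of collet_chuck_mid in the frame of mat between -0.098 and 0.098 m and z of each of collet_chuck_mid, drill_chuck_mid in the frame of mat below 0.054 m and angle between each of collet_chuck_mid, drill_chuck_mid's own z axis and vertical below 0.1 rad and linear speed of each of collet_chuck, drill_chuck below 0.02 m/s and x of drill_chuck_mid in the frame of mat between -0.063 and 0.063 m and y of drill_chuck_mid in the frame of mat between -0.098 and 0.098 m and contact force between the fingers and collet_chuck below 0.2 N and contact force between the fingers and drill_chuck below 0.2 N and distance of square_blank_mid from where it was at the start of the episode below 0.012 m), for 0.2 s.
2. the square blank stands on the vice bed between the jaws, with both tool holders still on the mat (x of collet_chuck_mid in the frame of mat between -0.063 and 0.063 m and y of collet_chuck_mid in the frame of mat between -0.098 and 0.098 m and z of each of collet_chuck_mid, drill_chuck_mid in the frame of mat below 0.054 m and angle between each of collet_chuck_mid, drill_chuck_mid, square_blank_mid's own z axis and vertical below 0.1 rad and linear speed of each of collet_chuck, drill_chuck, square_blank below 0.02 m/s and x of drill_chuck_mid in the frame of mat between -0.063 and 0.063 m and y of drill_chuck_mid in the frame of mat between -0.098 and 0.098 m and x of square_blank_mid in the frame of vice between -0.012 and 0.012 m and y of square_blank_mid in the frame of vice between -0.012 and 0.012 m and z of square_blank_mid in the frame of vice below 0.069 m and (angle between the x axis of square_blank_mid and the x axis of vice, either way round below 0.2 rad or angle between the x axis of square_blank_mid and the y axis of vice, either way round below 0.2 rad)), for 0.2 s.
3. the round blank stands in the back pocket of the tray, with both tool holders still on the mat (x of collet_chuck_mid in the frame of mat between -0.063 and 0.063 m and y of collet_chuck_mid in the frame of mat between -0.098 and 0.098 m and z of each of collet_chuck_mid, drill_chuck_mid in the frame of mat below 0.054 m and angle between each of collet_chuck_mid, drill_chuck_mid, round_blank_mid, square_blank_mid's own z axis and vertical below 0.1 rad and linear speed of each of collet_chuck, drill_chuck, round_blank below 0.02 m/s and x of drill_chuck_mid in the frame of mat between -0.063 and 0.063 m and y of drill_chuck_mid in the frame of mat between -0.098 and 0.098 m and x of round_blank_mid in the frame of tray between 0.053 and 0.075 m and y of round_blank_mid in the frame of tray between -0.011 and 0.011 m and z of round_blank_mid in the frame of tray below 0.033 m and x of square_blank_mid in the frame of vice between -0.012 and 0.012 m and y of square_blank_mid in the frame of vice between -0.012 and 0.012 m and z of square_blank_mid in the frame of vice below 0.069 m and (angle between the x axis of square_blank_mid and the x axis of vice, either way round below 0.2 rad or angle between the x axis of square_blank_mid and the y axis of vice, either way round below 0.2 rad)), for 0.2 s.
At the end, for the whole second after the job is handed in: Square blank upright on the vice bed, within 12 mm of the centre in x and y and 0.2 rad of square to the jaws; round blank upright in the back pocket, within 11 mm of its centre in x and y; each tool holder upright within 16 mm of where it started; all at rest (x of square_blank_mid in the frame of vice between -0.012 and 0.012 m and y of square_blank_mid in the frame of vice between -0.012 and 0.012 m and z of square_blank_mid in the frame of vice below 0.069 m and angle between each of square_blank_mid, round_blank_mid, collet_chuck_mid, drill_chuck_mid's own z axis and vertical below 0.1 rad and (angle between the x axis of square_blank_mid and the x axis of vice, either way round below 0.2 rad or angle between the x axis of square_blank_mid and the y axis of vice, either way round below 0.2 rad) and x of round_blank_mid in the frame of tray between 0.053 and 0.075 m and y of round_blank_mid in the frame of tray between -0.011 and 0.011 m and z of round_blank_mid in the frame of tray below 0.033 m and distance of each of collet_chuck_mid, drill_chuck_mid from where it was at the start of the episode below 0.016 m and linear speed of each of collet_chuck, drill_chuck, square_blank, round_blank below 0.02 m/s); the robot touches nothing.
It fails at once if the oil bottle is moved by more than 20 mm (distance of oil_bottle_mid from where it was at the start of the episode above 0.02 m).
It fails at once if the steel cup is moved by more than 20 mm (distance of cup from where it was at the start of the episode above 0.02 m).
It also fails if it takes over 144 s, if anything falls off the work surface, if the arm or the gripper's body presses on something with over 40 N, if the wrist force passes 120 N, or if a joint passes its speed limit or range.

## Working session

There is one attempt and no reset: what is moved stays moved. The work goes in short steps, Python scripts to look and compute and a tool call to move; the robot and the scene stay as the last step left them, time stands still between calls to the robot, and variables do not carry over. Pictures are saved under pics/ and viewed, at most 14 in all, crops included, and the job is handed in when it is done.

Besides the shell and the picture viewer there is one more tool, called after "Emit:" as name(argument=value, ...), one argument or row to a line, values as JSON. servo_tool: Moves the arm, as the interface text tells. Its arguments: {"type":"object","properties":{"plan":{"type":"array"},"fingers":{"type":"number"},"force":{"type":"number"}},"required":["plan"]}

```bash
mkdir -p pics; ls
python3 - <<'E'
from rig import *
import cv2,numpy as np
s=state();print({k:np.round(v,3).tolist() for k,v in s.items()})
for n in("top","side"):
    p,d=get_image(n);cv2.imwrite(f"pics/{n}0.png",p[:,:,::-1]);np.savez(f"pics/{n}0.npz",p=p,d=d)
    c=calibration(n);print(n,{k:np.round(v,3).tolist() for k,v in c.items()})
E
```

```text
pics
{'t': 0.0, 'qpos': [1.018, 0.334, 0.04, 1.466, -0.013, 1.343, -0.058], 'joint_velocities': [-0.002, 0.0, 0.002, -0.0, -0.001, 0.0, -0.0], 'joint_efforts': [0.0, -65.635, 1.336, -40.38, -0.06, 0.045, 0.0], 'ee_pos': [0.285, -0.584, 0.222], 'tcp_rot': [-3.06, -0.706, 0.001], 'contact_force': [0.269, 0.557, -0.123], 'wrist_torque': [0.077, 0.032, 0.027], 'finger_force': 0.0, 'finger_gap': 0.087}
top {'fx': 506.876, 'fy': 506.876, 'cx': 321.348, 'cy': 231.445, 'view': [[0.024, -0.999, 0.035, -0.009], [0.996, 0.026, 0.08, -0.553], [-0.081, 0.033, 0.996, -0.869], [0.0, 0.0, 0.0, 1.0]]}
side {'fx': 557.781, 'fy': 557.781, 'cx': 319.586, 'cy': 241.578, 'view': [[-0.836, -0.548, 0.016, 0.496], [0.289, -0.415, 0.863, -0.206], [-0.466, 0.726, 0.506, -0.801], [0.0, 0.0, 0.0, 1.0]]}
```

View pics/top0.png

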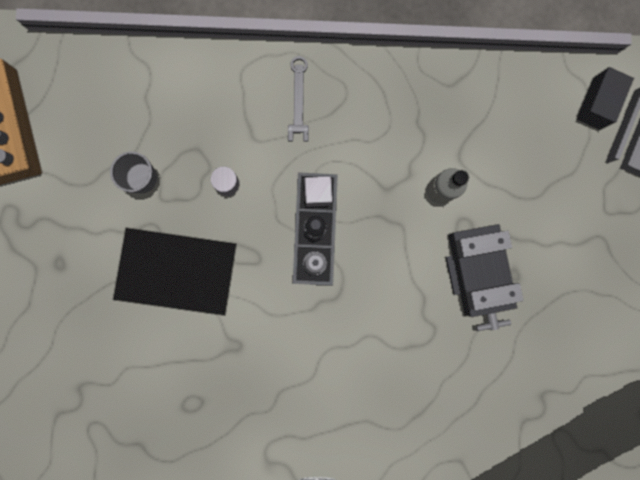

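View pics/side0.png

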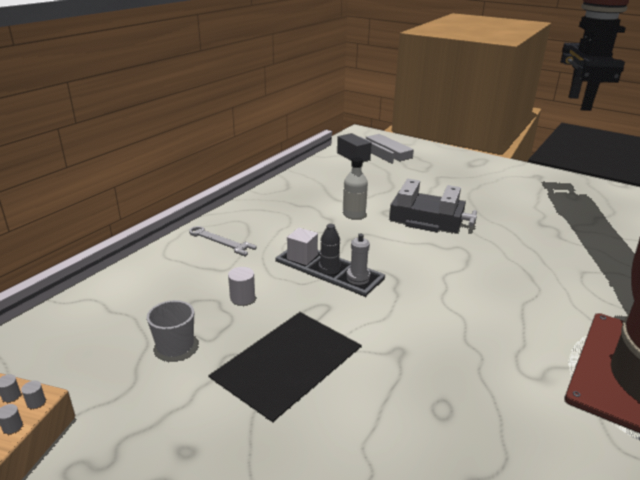

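The top view shows the tray at about (315,229), with the square blank at (318,190), the drill chuck in the middle at (316,226) and the collet chuck in front at (315,263). The round blank is at (224,180), the mat at (175,271), the vice at (484,271), the cup at (133,173) and the bottle at (450,187).

```bash
cat > h.py <<'E'
from rig import *
import cv2,numpy as np
def snap(n): return get_image(n)
def cloud(n,d):
    c=calibration(n);v,u=np.mgrid[:480,:640]
    P=np.stack([(u-c["cx"])/c["fx"]*d,-(v-c["cy"])/c["fy"]*d,-d],-1)
    R=c["view"][:3,:3];t=c["view"][:3,3]
    return (P-t)@R
def ray(n,u,v,z):
    c=calibration(n);R=np.array(c["view"])[:3,:3];t=np.array(c["view"])[:3,3]
    r=R.T@np.array([(u-c["cx"])/c["fx"],-(v-c["cy"])/c["fy"],-1]);o=-R.T@t
    return o+r*(z-o[2])/r[2]
def blobs(m,box,amin=40):
    """contours of mask m inside pixel box u0,v0,u1,v1"""
    k=np.zeros(m.shape,np.uint8);u0,v0,u1,v1=box;k[v0:v1,u0:u1]=m[v0:v1,u0:u1]
    cs,_=cv2.findContours(k,cv2.RETR_EXTERNAL,cv2.CHAIN_APPROX_NONE)
    return sorted([c for c in cs if cv2.contourArea(c)>amin],key=cv2.contourArea,reverse=True)
def rect(n,c,z):
    """min-area rectangle in world xy of contour seen on plane z"""
    w=np.array([ray(n,u,v,z)[:2] for u,v in c[:,0]],np.float32)
    (x,y),(a,b),th=cv2.minAreaRect(w)
    return np.round([x,y,a,b,th],4).tolist()
E
python3 - <<'E'
from h import *
f=np.load("pics/top0.npz");p,d=f["p"],f["d"];W=cloud("top",d);z=W[...,2]
g=cv2.cvtColor(p,cv2.COLOR_RGB2GRAY)
for u,v in [(224,178),(318,188),(316,224),(315,262),(484,268),(487,240),(500,297),(175,271),(270,320),(400,250),(305,80)]: print((u,v),np.round(W[v,u],3),p[v,u])
print("mat",[rect("top",c,.004) for c in blobs(g<40,(100,215,250,330))[:2]])
print("tray",[rect("top",c,.009) for c in blobs((g<115),(285,165,345,295))[:2]])
for n,b,zl,zh,zp in [("sq",(290,165,345,215),.045,.062,.054),("rd",(205,160,245,205),.04,.06,.05),("drill",(295,208,340,245),.05,.12,.07),("collet",(295,243,340,285),.05,.12,.07),("jaw",(440,215,530,325),.06,.085,.07),("cup",(105,145,165,200),.045,.08,.06),("bot",(420,160,475,210),.05,.2,.1)]:
    m=(z>zl)&(z<zh)
    for c in blobs(m,b,15)[:2]: 
        k=np.zeros(m.shape,np.uint8);cv2.drawContours(k,[c],-1,1,-1);q=W[(k>0)&m]
        print(n,rect("top",c,zp),np.round(q.mean(0),3),np.round(q[:,2].max(),3))
E
```

```text
(224, 178) [0.638 0.174 0.05 ] [184 179 186]
(318, 188) [0.624 0.013 0.055] [198 191 200]
(316, 224) [0.559 0.016 0.094] [83 82 87]
(315, 262) [0.497 0.016 0.096] [77 77 81]
(484, 268) [ 0.495 -0.278  0.04 ] [73 72 76]
(487, 240) [ 0.542 -0.273  0.069] [149 146 151]
(500, 297) [ 0.447 -0.294  0.07 ] [146 144 148]
(175, 271) [0.477 0.26  0.006] [30 30 31]
(270, 320) [ 0.395  0.091 -0.003] [160 157 148]
(400, 250) [ 0.525 -0.139  0.003] [156 155 146]
(305, 80) [ 0.836  0.041 -0.004] [151 151 140]
mat [[0.4775, 0.2616, 0.1938, 0.1247, 83.3014]]
tray [[0.5587, 0.017, 0.0712, 0.1997, 88.8113]]
sq [0.6218, 0.0128, 0.0449, 0.0439, 4.6517] [0.622 0.013 0.053] 0.057
rd [0.6351, 0.1747, 0.0432, 0.0425, 1.7819] [0.636 0.175 0.049] 0.054
drill [0.557, 0.017, 0.0351, 0.0333, 1.5068] [0.556 0.017 0.081] 0.1
collet [0.4972, 0.0147, 0.0314, 0.0315, 1.4348] [0.497 0.016 0.084] 0.098
jaw [0.4485, -0.2882, 0.0309, 0.0865, 11.8391] [ 0.448 -0.288  0.07 ] 0.075
jaw [0.5359, -0.2695, 0.0299, 0.087, 11.8783] [ 0.536 -0.27   0.07 ] 0.075
cup [0.643, 0.3278, 0.0683, 0.0696, 2.8754] [0.645 0.333 0.056] 0.064
bot [0.6298, -0.2018, 0.0532, 0.0578, 0.3391] [ 0.631 -0.203  0.094] 0.133
```

```bash
cat >> h.py <<'E'
def to(x,y,z,yaw):
    """shift in tool axes (m) and turn (deg) from the present pose to TCP x,y,z with tool x at yaw deg"""
    from scipy.spatial.transform import Rotation as Ro
    s=state();R=Ro.from_rotvec(s["tcp_rot"]).as_matrix();ps=np.degrees(np.arctan2(R[1,0],R[0,0]))
    print("t",round(s["t"],2),"yaw",round(ps,2),"pos",np.round(s["ee_pos"],4),"shift",np.round(R.T@(np.array([x,y,z])-s["ee_pos"]),4),"turn",round((ps-yaw+180)%360-180,2),"gap",np.round(s["finger_gap"],4))
E
python3 -c "
from h import *
to(.496,.0165,.18,-1.2)"
```

```text
t 0.1 yaw 26.0 pos [ 0.2847 -0.5839  0.2218] shift [ 0.4531 -0.4469  0.0423] turn 27.2 gap 0.0868
```

Emit:
servo_tool(
  plan=[
    [[0.01,-0.01,0],0],
    [[0.035,-0.035,0],2],
    [[0.07,-0.07,0],5],
    [[0.11,-0.11,0],8],
    [[0.15,-0.15,0],11],
    [[0.19,-0.19,0],14],
    [[0.23,-0.23,0],17],
    [[0.27,-0.27,0.01],20],
    [[0.31,-0.31,0.015],23],
    [[0.35,-0.35,0.02],25],
    [[0.39,-0.387,0.03],27],
    [[0.42,-0.417,0.035],27.2],
    [[0.44,-0.437,0.04],27.2],
    [[0.45,-0.445,0.042],27.2],
    [[0.453,-0.447,0.042],27.2],
    [[0.453,-0.447,0.042],27.2],
  ],
  fingers=0,
  force=30,
)

```text
t: 2.1
ee_pos: [0.496, 0.0152, 0.1807]
tcp_rot: [3.141, -0.035, -0.0]
contact_force: [0.7, -0.1, -0.3]
finger_gap: 0.0869
finger_force: 0.0
```

Run:
```python
from h import *
to(.496,.0165,.033,-1.2)
p,d=snap("side");cv2.imwrite("pics/s1.png",cv2.resize(p[100:340,150:470,::-1],None,fx=2.5,fy=2.5))
```

```text
t 2.1 yaw -1.26 pos [0.496  0.0152 0.1807] shift [-0.     -0.0013  0.1477] turn -0.06 gap 0.0869
```

View pics/s1.png

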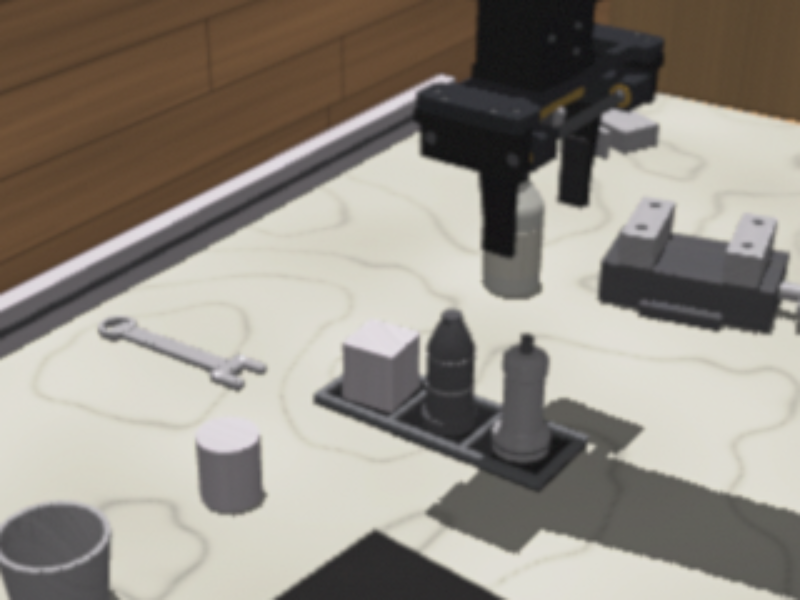

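The fingers straddle the collet chuck (seen at (520,400)) along the tray's y, and the approach is clear.

Emit:
servo_tool(
  plan=[
    [[0,0,0.015],0],
    [[0,0,0.045],0],
    [[0,0,0.08],0],
    [[0,0,0.11],0],
    [[0,0,0.135],0],
    [[0,0,0.145],0],
    [[0,0,0.147],0],
    [[0,0,0.147],0],
  ],
)

```text
t: 3.15
ee_pos: [0.4966, 0.0161, 0.0342]
tcp_rot: [-3.141, 0.033, -0.002]
contact_force: [-0.1, -0.0, 0.3]
finger_gap: 0.0868
finger_force: 0.0
```

Emit:
servo_tool(
  plan=[
    [[0,0,0],0],
    [[0,0,0],0],
    [[0,0,0],0],
    [[0,0,0],0],
    [[0,0,0],0],
    [[0,0,0],0],
    [[0,0,0],0],
    [[0,0,0],0],
  ],
  fingers=1,
  force=30,
)

```text
t: 4.15
ee_pos: [0.4961, 0.0159, 0.0335]
tcp_rot: [3.141, -0.033, -0.0]
contact_force: [-1.8, -1.5, 0.0]
finger_gap: 0.0318
finger_force: 30.0
```

Run:
```python
from h import *
print(np.round(state()["contact_force"],1))
# mat slots at mat y +-50mm, yaw -6.7
a=np.radians(-6.7);m=np.array([.4775,.2616]);ey=np.array([-np.sin(a),np.cos(a)])
for k in(.05,-.05): q=m+k*ey;print(q);to(*q,.036,-1.2)
```

```text
[-1.8 -1.5  0. ]
[0.48333354 0.31125853]
t 4.15 yaw -1.21 pos [0.4961 0.0159 0.0335] shift [-0.019  -0.295  -0.0025] turn -0.01 gap 0.0318
[0.47166646 0.21194147]
t 4.15 yaw -1.21 pos [0.4961 0.0159 0.0335] shift [-0.0286 -0.1954 -0.0025] turn -0.01 gap 0.0318
```

Emit:
servo_tool(
  plan=[
    [[0,0,-0.008],0],
    [[0,0,-0.025],0],
    [[0,0,-0.05],0],
    [[0,0,-0.075],0],
    [[0,0,-0.09],0],
    [[0,-0.01,-0.1],0],
    [[-0.003,-0.035,-0.1],0],
    [[-0.006,-0.07,-0.1],0],
    [[-0.009,-0.11,-0.1],0],
    [[-0.012,-0.15,-0.1],0],
    [[-0.015,-0.19,-0.1],0],
    [[-0.018,-0.23,-0.1],0],
    [[-0.019,-0.26,-0.1],0],
    [[-0.019,-0.28,-0.1],0],
    [[-0.019,-0.292,-0.1],0],
    [[-0.019,-0.295,-0.095],0],
    [[-0.019,-0.295,-0.08],0],
    [[-0.019,-0.295,-0.055],0],
    [[-0.019,-0.295,-0.035],0],
    [[-0.019,-0.295,-0.02],0],
  ],
)

```text
t: 6.65
ee_pos: [0.483, 0.3105, 0.0519]
tcp_rot: [3.141, -0.034, -0.002]
contact_force: [0.1, 0.4, -3.3]
finger_gap: 0.0316
finger_force: 30.0
```

Emit:
servo_tool(
  plan=[
    [[0,0,0.006],0],
    [[0,0,0.012],0],
    [[0,0,0.016],0],
    [[0,0,0.0185],0],
    [[0,0,0.0195],0],
    [[0,0,0.0195],0],
  ],
)

```text
t: 7.4
ee_pos: [0.4834, 0.3116, 0.0342]
tcp_rot: [-3.141, 0.033, -0.0]
contact_force: [1.1, -0.5, -3.0]
finger_gap: 0.0318
finger_force: 30.0
```

Run:
```python
from h import *
print(np.round(state()["contact_force"],1));to(.4833,.3113,.033,-1.2)
p,d=snap("side");cv2.imwrite("pics/s2.png",cv2.resize(p[230:430,150:410,::-1],None,fx=2.5,fy=2.5))
```

```text
[ 1.1 -0.5 -3. ]
t 7.4 yaw -1.2 pos [0.4834 0.3116 0.0342] shift [-0.0001  0.0003  0.0012] turn 0.0 gap 0.0318
```

View pics/s2.png

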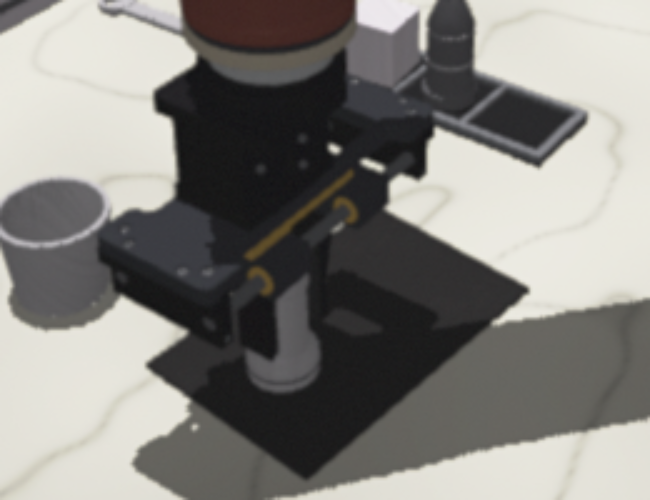

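The collet chuck is upright over the mat at about (282,360) and close to touching. I'll lower it slightly and release.

Emit:
servo_tool(
  plan=[
    [[0,0,0.001],0],
    [[0,0,0.0015],0],
    [[0,0,0.0015],0],
    [[0,0,0.0015],0],
  ],
)

```text
t: 7.95
ee_pos: [0.4839, 0.3116, 0.0335]
tcp_rot: [-3.141, 0.033, -0.002]
contact_force: [-0.8, -1.4, 6.3]
finger_gap: 0.0318
finger_force: 30.0
```

Emit:
servo_tool(
  plan=[
    [[0,0,0],0],
    [[0,0,0],0],
    [[0,0,0],0],
    [[0,0,0],0],
    [[0,0,-0.02],0],
    [[0,0,-0.06],0],
    [[0,0,-0.1],0],
    [[0,0,-0.13],0],
    [[0,0,-0.14],0],
    [[0,0,-0.14],0],
  ],
  fingers=0,
)

```text
t: 9.2
ee_pos: [0.4835, 0.3116, 0.1732]
tcp_rot: [-3.141, 0.033, -0.002]
contact_force: [-0.9, 0.3, -1.4]
finger_gap: 0.0871
finger_force: 0.0
```

```bash
python3 -c "
from h import *
to(.557,.0165,.1725,-1.2)"
```

```text
t 9.2 yaw -1.2 pos [0.4835 0.3116 0.1732] shift [0.0797 0.2935 0.0007] turn -0.0 gap 0.0871
```

Emit:
servo_tool(
  plan=[
    [[0.003,0.01,0],0],
    [[0.01,0.035,0],0],
    [[0.02,0.075,0],0],
    [[0.032,0.12,0],0],
    [[0.045,0.165,0],0],
    [[0.057,0.21,0],0],
    [[0.068,0.25,0],0],
    [[0.076,0.278,0],0],
    [[0.08,0.29,0],0],
    [[0.08,0.2935,0],0],
    [[0.08,0.2935,0.015],0],
    [[0.08,0.2935,0.045],0],
    [[0.08,0.2935,0.08],0],
    [[0.08,0.2935,0.11],0],
    [[0.08,0.2935,0.13],0],
    [[0.08,0.2935,0.137],0],
    [[0.08,0.2935,0.139],0],
    [[0.08,0.2935,0.139],0],
  ],
)

```text
t: 11.45
ee_pos: [0.5578, 0.0165, 0.0344]
tcp_rot: [-3.141, 0.033, -0.002]
contact_force: [-0.1, 0.8, 0.6]
finger_gap: 0.0871
finger_force: 0.0
```

Emit:
servo_tool(
  plan=[
    [[0,0,0],0],
    [[0,0,0],0],
    [[0,0,0],0],
    [[0,0,0],0],
    [[0,0,0],0],
    [[0,0,0],0],
    [[0,0,0],0],
  ],
  fingers=1,
  force=30,
)

```text
t: 12.32
ee_pos: [0.5572, 0.0167, 0.0336]
tcp_rot: [-3.141, 0.032, -0.0]
contact_force: [0.4, 0.4, 0.3]
finger_gap: 0.0353
finger_force: 30.0
```

```bash
python3 -c "
from h import *
to(.4717,.2119,.033,-1.2)"
```

```text
t 12.32 yaw -1.18 pos [0.5572 0.0167 0.0336] shift [-0.0895 -0.1934  0.0007] turn 0.02 gap 0.0353
```

Emit:
servo_tool(
  plan=[
    [[0,0,-0.008],0],
    [[0,0,-0.025],0],
    [[0,0,-0.05],0],
    [[0,0,-0.075],0],
    [[0,0,-0.09],0],
    [[-0.003,-0.006,-0.1],0],
    [[-0.011,-0.023,-0.1],0],
    [[-0.022,-0.048,-0.1],0],
    [[-0.036,-0.078,-0.1],0],
    [[-0.05,-0.108,-0.1],0],
    [[-0.063,-0.138,-0.1],0],
    [[-0.076,-0.163,-0.1],0],
    [[-0.085,-0.183,-0.1],0],
    [[-0.089,-0.191,-0.098],0],
    [[-0.0895,-0.1934,-0.088],0],
    [[-0.0895,-0.1934,-0.065],0],
    [[-0.0895,-0.1934,-0.042],0],
    [[-0.0895,-0.1934,-0.022],0],
    [[-0.0895,-0.1934,-0.01],0],
    [[-0.0895,-0.1934,-0.004],0],
  ],
)

```text
t: 14.82
ee_pos: [0.4715, 0.211, 0.0367]
tcp_rot: [3.141, -0.034, -0.002]
contact_force: [-0.4, 0.4, -6.0]
finger_gap: 0.035
finger_force: 30.0
```

Emit:
servo_tool(
  plan=[
    [[0,0,0.002],0],
    [[0,0,0.004],0],
    [[0,0,0.005],0],
    [[0,0,0.005],0],
    [[0,0,0.005],0],
  ],
)

```text
t: 15.45
ee_pos: [0.4723, 0.2118, 0.0335]
tcp_rot: [-3.141, 0.033, -0.002]
contact_force: [-2.7, -0.5, 6.8]
finger_gap: 0.0349
finger_force: 30.0
```

Emit:
servo_tool(
  plan=[
    [[0,0,0],0],
    [[0,0,0],0],
    [[0,0,0],0],
    [[0,0,0],0],
    [[0,0,-0.02],0],
    [[0,0,-0.06],0],
    [[0,0,-0.1],0],
    [[0,0,-0.13],0],
    [[0,0,-0.14],0],
    [[0,0,-0.14],0],
  ],
  fingers=0,
)

```text
t: 16.7
ee_pos: [0.4718, 0.2116, 0.1724]
tcp_rot: [-3.141, 0.033, -0.001]
contact_force: [-0.9, 0.5, -0.4]
finger_gap: 0.0867
finger_force: 0.0
```

Run:
```python
from h import *
to(.622,.0135,.17,4)
p,d=snap("top");z=cloud("top",d)[...,2]
cv2.imwrite("pics/t2.png",p[100:350,90:410,::-1].repeat(2,0).repeat(2,1))
print([rect("top",c,.054) for c in blobs((z>.045)&(z<.062),(290,165,345,215))])
p,d=snap("side");cv2.imwrite("pics/s3.png",cv2.resize(p[100:420,100:440,::-1],None,fx=1.8,fy=1.8))
```

```text
t 16.7 yaw -1.21 pos [0.4718 0.2116 0.1724] shift [0.1543 0.1949 0.0025] turn -5.21 gap 0.0867
[[0.6218, 0.0128, 0.0448, 0.0439, 4.6517]]
```

View pics/s3.png

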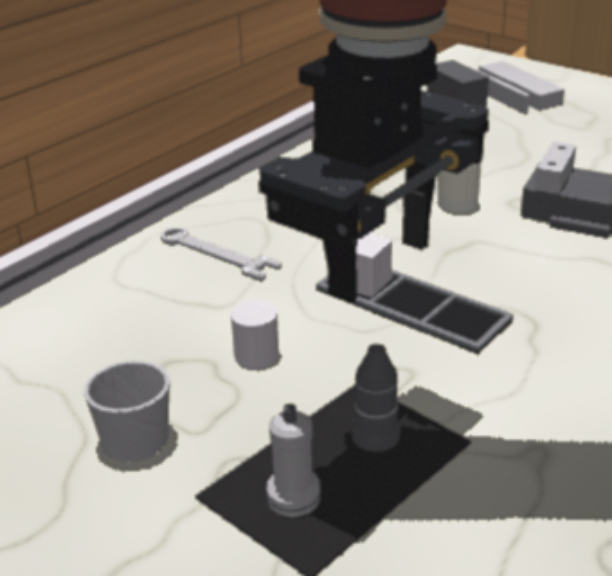

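Both holders are standing on the mat, the collet at (293,460) and the drill at (376,400). Next is the square blank.

Emit:
servo_tool(
  plan=[
    [[0.008,0.01,0],0],
    [[0.025,0.032,0],-1],
    [[0.05,0.063,0],-2],
    [[0.08,0.1,0],-3],
    [[0.108,0.137,0],-4],
    [[0.132,0.167,0],-5.2],
    [[0.147,0.186,0],-5.2],
    [[0.153,0.1935,0],-5.2],
    [[0.1543,0.195,0],-5.2],
    [[0.1543,0.195,0.015],-5.2],
    [[0.1543,0.195,0.045],-5.2],
    [[0.1543,0.195,0.08],-5.2],
    [[0.1543,0.195,0.115],-5.2],
    [[0.1543,0.195,0.14],-5.2],
    [[0.1543,0.195,0.152],-5.2],
    [[0.1543,0.195,0.156],-5.2],
    [[0.1543,0.195,0.156],-5.2],
  ],
)

```text
t: 18.92
ee_pos: [0.6222, 0.0137, 0.0172]
tcp_rot: [-3.14, -0.11, -0.001]
contact_force: [0.7, -0.6, 0.4]
finger_gap: 0.0874
finger_force: 0.0
```

Emit:
servo_tool(
  plan=[
    [[0,0,0],0],
    [[0,0,0],0],
    [[0,0,0],0],
    [[0,0,0],0],
    [[0,0,0],0],
    [[0,0,0],0],
    [[0,0,0],0],
  ],
  fingers=1,
  force=30,
)

```text
t: 19.8
ee_pos: [0.6219, 0.0133, 0.0166]
tcp_rot: [3.14, 0.109, -0.0]
contact_force: [-0.5, -1.1, 0.0]
finger_gap: 0.0438
finger_force: 30.0
```

```bash
python3 -c "
from h import *
to(.4922,-.2788,.17,11.9)"
```

```text
t 19.8 yaw 3.99 pos [0.6219 0.0133 0.0166] shift [-0.1497  0.2824 -0.1534] turn -7.91 gap 0.0438
```

Emit:
servo_tool(
  plan=[
    [[0,0,-0.008],0],
    [[0,0,-0.025],0],
    [[0,0,-0.055],0],
    [[0,0,-0.09],0],
    [[0,0,-0.12],0],
    [[-0.003,0.006,-0.142],0],
    [[-0.011,0.02,-0.15],-1],
    [[-0.024,0.045,-0.153],-2],
    [[-0.042,0.08,-0.153],-3],
    [[-0.061,0.115,-0.153],-4],
    [[-0.08,0.15,-0.153],-5],
    [[-0.098,0.185,-0.153],-6],
    [[-0.116,0.22,-0.153],-7],
    [[-0.132,0.25,-0.153],-7.9],
    [[-0.143,0.27,-0.153],-7.9],
    [[-0.148,0.28,-0.153],-7.9],
    [[-0.1497,0.2824,-0.153],-7.9],
    [[-0.1497,0.2824,-0.145],-7.9],
    [[-0.1497,0.2824,-0.13],-7.9],
    [[-0.1497,0.2824,-0.125],-7.9],
  ],
)

```text
t: 22.3
ee_pos: [0.4917, -0.2776, 0.1397]
tcp_rot: [-3.123, -0.327, 0.003]
contact_force: [-0.5, -0.9, -2.3]
finger_gap: 0.0441
finger_force: 30.0
```

Run:
```python
from h import *
to(.4922,-.2788,.053,11.9)
p,d=snap("side");cv2.imwrite("pics/s4.png",cv2.resize(p[40:280,300:620,::-1],None,fx=2,fy=2))
```

```text
t 22.3 yaw 11.96 pos [ 0.4917 -0.2776  0.1397] shift [0.0004 0.0014 0.0867] turn 0.06 gap 0.0441
```

View pics/s4.png

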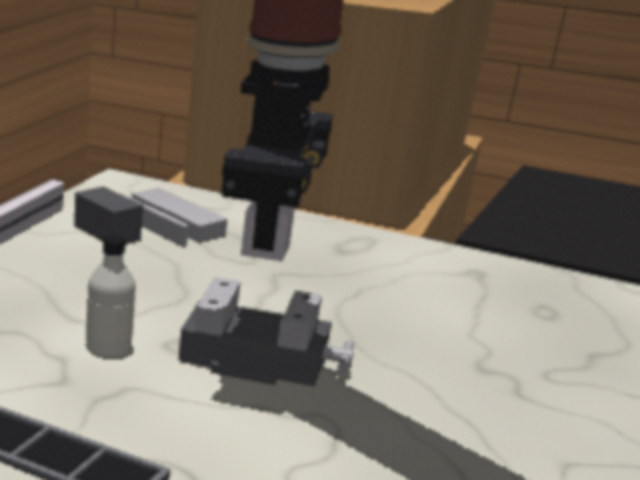

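The blank at (265,240) is held above the gap between the jaws (jaws at (220,300) and (305,310)) and lined up with it.

Emit:
servo_tool(
  plan=[
    [[0,0.001,0.008],0],
    [[0,0.001,0.025],0],
    [[0,0.001,0.045],0],
    [[0,0.001,0.062],0],
    [[0,0.001,0.074],0],
    [[0,0.001,0.081],0],
    [[0,0.001,0.085],0],
    [[0,0.001,0.087],0],
    [[0,0.001,0.088],0],
    [[0,0.001,0.088],0],
  ],
)

```text
t: 23.6
ee_pos: [0.4926, -0.2798, 0.0538]
tcp_rot: [3.124, 0.326, 0.0]
contact_force: [0.0, 0.3, -2.9]
finger_gap: 0.044
finger_force: 30.0
```

Emit:
servo_tool(
  plan=[
    [[0,0,0.001],0],
    [[0,0,0.002],0],
    [[0,0,0.0025],0],
    [[0,0,0.0025],0],
  ],
)

```text
t: 24.1
ee_pos: [0.4927, -0.2798, 0.0525]
tcp_rot: [3.124, 0.325, 0.0]
contact_force: [-5.1, 2.2, 11.7]
finger_gap: 0.0441
finger_force: 30.0
```

Emit:
servo_tool(
  plan=[
    [[0,0,0],0],
    [[0,0,0],0],
    [[0,0,0],0],
    [[0,0,0],0],
    [[0,0,-0.02],0],
    [[0,0,-0.06],0],
    [[0,0,-0.1],0],
    [[0,0,-0.13],0],
    [[0,0,-0.14],0],
    [[0,0,-0.14],0],
  ],
  fingers=0,
)

```text
t: 25.35
ee_pos: [0.4925, -0.2798, 0.1908]
tcp_rot: [3.124, 0.326, 0.0]
contact_force: [0.5, -0.1, -0.2]
finger_gap: 0.0869
finger_force: 0.0
```

```bash
python3 -c "
from h import *
to(.6355,.1747,.17,4)"
```

```text
t 25.35 yaw 11.9 pos [ 0.4925 -0.2798  0.1908] shift [ 0.2336 -0.4152  0.0208] turn 7.9 gap 0.0869
```

Emit:
servo_tool(
  plan=[
    [[0.006,-0.01,0],0],
    [[0.018,-0.032,0],1],
    [[0.036,-0.064,0],2],
    [[0.058,-0.104,0],3],
    [[0.081,-0.144,0],4],
    [[0.104,-0.184,0],5],
    [[0.126,-0.224,0],6],
    [[0.149,-0.264,0.005],7],
    [[0.171,-0.304,0.01],7.9],
    [[0.194,-0.344,0.015],7.9],
    [[0.213,-0.378,0.02],7.9],
    [[0.226,-0.402,0.02],7.9],
    [[0.232,-0.413,0.02],7.9],
    [[0.2336,-0.4152,0.02],7.9],
    [[0.2336,-0.4152,0.02],7.9],
  ],
)

```text
t: 27.22
ee_pos: [0.6354, 0.1736, 0.1708]
tcp_rot: [3.139, 0.108, -0.001]
contact_force: [0.3, 0.1, 0.5]
finger_gap: 0.0868
finger_force: 0.0
```

Run:
```python
from h import *
to(.6355,.1747,.013,4)
p,d=snap("top");z=cloud("top",d)[...,2]
for c in blobs((z>.06)&(z<.1),(440,215,530,325),15): print(rect("top",c,.09))
cv2.imwrite("pics/t3.png",cv2.resize(p[205:335,430:540,::-1],None,fx=4,fy=4,interpolation=cv2.INTER_CUBIC))
for c in blobs((z>.078)&(z<.1),(440,215,530,325),15): print("blank",rect("top",c,.09))
```

```text
t 27.23 yaw 3.94 pos [0.6354 0.1736 0.1708] shift [ 0.0002 -0.0012  0.1578] turn -0.06 gap 0.0868
[0.4492, -0.2802, 0.0302, 0.0851, 11.7741]
[0.5346, -0.2621, 0.0292, 0.0852, 11.9772]
[0.4925, -0.2735, 0.0446, 0.0545, 12.4421]
blank [0.493, -0.2769, 0.044, 0.0479, 12.4421]
```

View pics/t3.png

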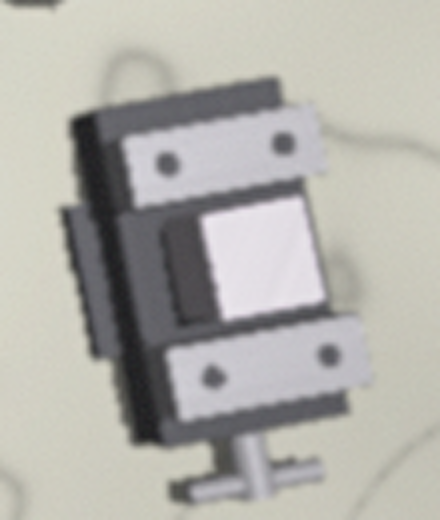

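The blank sits centred between the jaws and square to them, with its top at (262,258). Next I'll grasp the round blank.

Emit:
servo_tool(
  plan=[
    [[0,-0.001,0.015],0],
    [[0,-0.001,0.045],0],
    [[0,-0.001,0.08],0],
    [[0,-0.001,0.115],0],
    [[0,-0.001,0.14],0],
    [[0,-0.001,0.152],0],
    [[0,-0.001,0.157],0],
    [[0,-0.001,0.157],0],
  ],
)

```text
t: 28.28
ee_pos: [0.6357, 0.1757, 0.0145]
tcp_rot: [-3.139, -0.109, -0.001]
contact_force: [1.2, -0.2, 0.6]
finger_gap: 0.0869
finger_force: 0.0
```

Emit:
servo_tool(
  plan=[
    [[0,0,0],0],
    [[0,0,0],0],
    [[0,0,0],0],
    [[0,0,0],0],
    [[0,0,0],0],
    [[0,0,0],0],
    [[0,0,0],0],
  ],
  fingers=1,
  force=30,
)

```text
t: 29.15
ee_pos: [0.6354, 0.1757, 0.0141]
tcp_rot: [-3.14, -0.11, 0.0]
contact_force: [0.3, 0.4, 1.0]
finger_gap: 0.0425
finger_force: 30.0
```

```bash
python3 -c "
from h import *
to(.6225,.0155,.017,-1.2)"
```

```text
t 29.15 yaw 4.0 pos [0.6354 0.1757 0.0141] shift [-0.024   0.1589 -0.0029] turn 5.2 gap 0.0425
```

Emit:
servo_tool(
  plan=[
    [[0,0,-0.008],0],
    [[0,0,-0.025],0],
    [[0,0,-0.045],0],
    [[0,0,-0.058],0],
    [[-0.001,0.008,-0.06],1],
    [[-0.004,0.028,-0.06],2],
    [[-0.009,0.058,-0.06],3],
    [[-0.014,0.09,-0.06],4],
    [[-0.018,0.12,-0.06],5],
    [[-0.022,0.144,-0.06],5.2],
    [[-0.0235,0.156,-0.06],5.2],
    [[-0.024,0.159,-0.055],5.2],
    [[-0.024,0.159,-0.042],5.2],
    [[-0.024,0.159,-0.028],5.2],
    [[-0.024,0.159,-0.018],5.2],
    [[-0.024,0.159,-0.01],5.2],
    [[-0.024,0.159,-0.006],5.2],
    [[-0.024,0.159,-0.004],5.2],
    [[-0.024,0.159,-0.003],5.2],
    [[-0.024,0.159,-0.003],5.2],
  ],
)

```text
t: 31.65
ee_pos: [0.6226, 0.0155, 0.018]
tcp_rot: [3.141, -0.033, 0.001]
contact_force: [-3.7, -0.1, 5.3]
finger_gap: 0.0424
finger_force: 30.0
```

Emit:
servo_tool(
  plan=[
    [[0,0,0],0],
    [[0,0,0],0],
    [[0,0,0],0],
    [[0,0,0],0],
    [[0,0,-0.02],0],
    [[0,0,-0.06],0],
    [[0,0,-0.11],0],
    [[0,0,-0.145],0],
    [[0,0,-0.16],0],
    [[-0.008,-0.01,-0.16],0],
    [[-0.025,-0.032,-0.16],0],
    [[-0.05,-0.063,-0.16],0],
    [[-0.08,-0.1,-0.16],0],
    [[-0.108,-0.137,-0.16],0],
    [[-0.132,-0.167,-0.16],0],
    [[-0.147,-0.186,-0.16],0],
    [[-0.153,-0.195,-0.16],0],
    [[-0.1545,-0.199,-0.16],0],
    [[-0.1545,-0.199,-0.16],0],
  ],
  fingers=0,
)

```text
t: 34.02
ee_pos: [0.4723, 0.2172, 0.1767]
tcp_rot: [3.141, -0.034, -0.001]
contact_force: [-0.5, -0.7, 0.9]
finger_gap: 0.0875
finger_force: 0.0
```

Run:
```python
from h import *
to(.472,.2117,.035,-1.2)
p,d=snap("top");W=cloud("top",d);z=W[...,2]
for c in blobs((z>.045)&(z<.062),(290,165,345,215)): print("round",rect("top",c,.054))
p,d=snap("side");cv2.imwrite("pics/s5.png",cv2.resize(p[130:420,100:440,::-1],None,fx=2,fy=2))
```

```text
t 34.02 yaw -1.23 pos [0.4723 0.2172 0.1767] shift [-1.000e-04  5.500e-03  1.417e-01] turn -0.03 gap 0.0875
round [0.6236, 0.0149, 0.0431, 0.041, 1.5068]
```

View pics/s5.png

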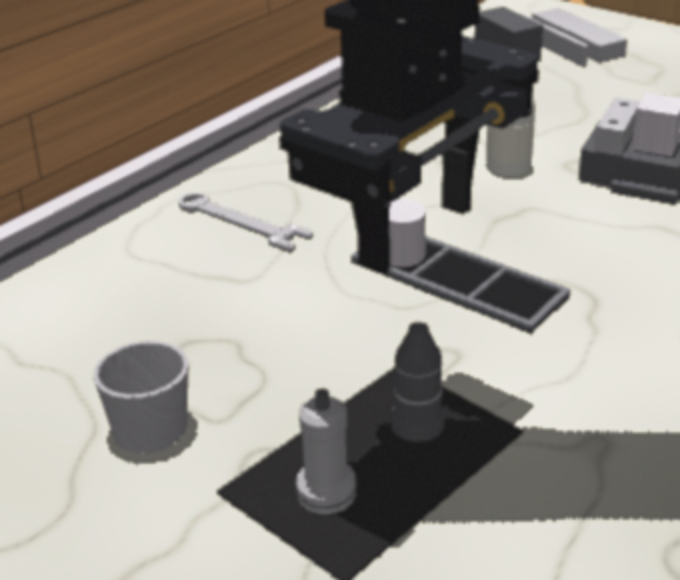

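The round blank stands in the back pocket at (407,235), and both holders are upright on the mat. Now I'll pick up the drill chuck.

Emit:
servo_tool(
  plan=[
    [[0,0.0055,0.005],0],
    [[0,0.0055,0.03],0],
    [[0,0.0055,0.065],0],
    [[0,0.0055,0.1],0],
    [[0,0.0055,0.127],0],
    [[0,0.0055,0.138],0],
    [[0,0.0055,0.142],0],
    [[0,0.0055,0.142],0],
  ],
)

```text
t: 35.12
ee_pos: [0.4726, 0.2122, 0.0357]
tcp_rot: [-3.141, 0.033, -0.001]
contact_force: [0.4, 0.4, -0.2]
finger_gap: 0.0869
finger_force: 0.0
```

Emit:
servo_tool(
  plan=[
    [[0,0,0],0],
    [[0,0,0],0],
    [[0,0,0],0],
    [[0,0,0],0],
    [[0,0,0],0],
    [[0,0,0],0],
    [[0,0,0],0],
  ],
  fingers=1,
  force=30,
)

```text
t: 36.0
ee_pos: [0.4721, 0.212, 0.0351]
tcp_rot: [3.141, -0.033, -0.0]
contact_force: [-0.1, -0.3, 1.1]
finger_gap: 0.035
finger_force: 30.0
```

```bash
python3 -c "
from h import *
to(.557,.0167,.036,-1.2)"
```

```text
t 36.0 yaw -1.2 pos [0.4721 0.212  0.0351] shift [ 0.089   0.1935 -0.0009] turn -0.0 gap 0.035
```

Emit:
servo_tool(
  plan=[
    [[0,0,-0.008],0],
    [[0,0,-0.025],0],
    [[0,0,-0.05],0],
    [[0,0,-0.075],0],
    [[0,0,-0.09],0],
    [[0.003,0.006,-0.1],0],
    [[0.011,0.023,-0.1],0],
    [[0.022,0.048,-0.1],0],
    [[0.036,0.078,-0.1],0],
    [[0.05,0.108,-0.1],0],
    [[0.063,0.138,-0.1],0],
    [[0.076,0.163,-0.1],0],
    [[0.085,0.183,-0.1],0],
    [[0.0885,0.191,-0.098],0],
    [[0.089,0.1935,-0.088],0],
    [[0.089,0.1935,-0.065],0],
    [[0.089,0.1935,-0.042],0],
    [[0.089,0.1935,-0.022],0],
    [[0.089,0.1935,-0.01],0],
    [[0.089,0.1935,-0.004],0],
  ],
)

```text
t: 38.5
ee_pos: [0.5568, 0.0171, 0.0384]
tcp_rot: [-3.141, 0.032, 0.001]
contact_force: [0.4, -1.2, -4.6]
finger_gap: 0.0352
finger_force: 30.0
```

Emit:
servo_tool(
  plan=[
    [[0,0,0.002],0],
    [[0,0,0.0035],0],
    [[0,0,0.0045],0],
    [[0,0,0.0045],0],
    [[0,0,0.0045],0],
  ],
)

```text
t: 39.12
ee_pos: [0.5575, 0.0168, 0.0351]
tcp_rot: [3.141, -0.033, 0.002]
contact_force: [0.7, 0.7, -0.1]
finger_gap: 0.035
finger_force: 30.0
```

Contact reached. Release, lift and go to the collet chuck.

Emit:
servo_tool(
  plan=[
    [[0,0,0.0005],0],
    [[0,0,0.0005],0],
    [[0,0,0.0005],0],
    [[0,0,0.0005],0],
    [[0,0,-0.02],0],
    [[0,0,-0.06],0],
    [[0,0,-0.1],0],
    [[0,0,-0.13],0],
    [[0,0,-0.14],0],
    [[-0.003,-0.01,-0.14],0],
    [[-0.012,-0.045,-0.14],0],
    [[-0.024,-0.09,-0.14],0],
    [[-0.037,-0.14,-0.14],0],
    [[-0.05,-0.19,-0.14],0],
    [[-0.062,-0.235,-0.14],0],
    [[-0.072,-0.27,-0.14],0],
    [[-0.078,-0.288,-0.14],0],
    [[-0.0795,-0.2935,-0.14],0],
    [[-0.0795,-0.2935,-0.14],0],
  ],
  fingers=0,
)

```text
t: 41.5
ee_pos: [0.4833, 0.3116, 0.1736]
tcp_rot: [3.141, -0.032, -0.002]
contact_force: [1.1, -0.9, -0.2]
finger_gap: 0.0871
finger_force: 0.0
```

```bash
python3 -c "
from h import *
to(.4837,.3114,.034,-1.2)"
```

```text
t 41.5 yaw -1.18 pos [0.4833 0.3116 0.1736] shift [6.000e-04 1.000e-04 1.396e-01] turn 0.02 gap 0.0871
```

Emit:
servo_tool(
  plan=[
    [[0,0,0.015],0],
    [[0,0,0.045],0],
    [[0,0,0.08],0],
    [[0,0,0.11],0],
    [[0,0,0.13],0],
    [[0,0,0.138],0],
    [[0,0,0.1395],0],
    [[0,0,0.1395],0],
  ],
)

```text
t: 42.5
ee_pos: [0.4843, 0.3123, 0.0359]
tcp_rot: [-3.141, 0.033, -0.002]
contact_force: [-0.7, -0.0, 0.3]
finger_gap: 0.0871
finger_force: 0.0
```

Emit:
servo_tool(
  plan=[
    [[0,0,0],0],
    [[0,0,0],0],
    [[0,0,0],0],
    [[0,0,0],0],
    [[0,0,0],0],
    [[0,0,0],0],
    [[0,0,0],0],
    [[0,0,0],0],
  ],
  fingers=1,
  force=30,
)

```text
t: 43.5
ee_pos: [0.4837, 0.3117, 0.0351]
tcp_rot: [3.141, -0.033, -0.0]
contact_force: [0.2, -1.1, 1.5]
finger_gap: 0.0318
finger_force: 30.0
```

```bash
python3 -c "
from h import *
to(.496,.016,.034,-1.2)"
```

```text
t 43.5 yaw -1.21 pos [0.4837 0.3117 0.0351] shift [0.0185 0.2953 0.0011] turn -0.01 gap 0.0318
```

Emit:
servo_tool(
  plan=[
    [[0,0,-0.008],0],
    [[0,0,-0.025],0],
    [[0,0,-0.05],0],
    [[0,0,-0.075],0],
    [[0,0,-0.09],0],
    [[0,0.01,-0.1],0],
    [[0.003,0.035,-0.1],0],
    [[0.006,0.07,-0.1],0],
    [[0.009,0.11,-0.1],0],
    [[0.012,0.15,-0.1],0],
    [[0.015,0.19,-0.1],0],
    [[0.017,0.23,-0.1],0],
    [[0.018,0.26,-0.1],0],
    [[0.0185,0.28,-0.1],0],
    [[0.0185,0.292,-0.1],0],
    [[0.0185,0.2953,-0.095],0],
    [[0.0185,0.2953,-0.08],0],
    [[0.0185,0.2953,-0.055],0],
    [[0.0185,0.2953,-0.035],0],
    [[0.0185,0.2953,-0.02],0],
  ],
)

```text
t: 46.0
ee_pos: [0.4952, 0.0173, 0.0533]
tcp_rot: [-3.141, 0.03, 0.003]
contact_force: [0.6, 0.6, -3.3]
finger_gap: 0.0317
finger_force: 30.0
```

Emit:
servo_tool(
  plan=[
    [[0,0,0.006],0],
    [[0,0,0.012],0],
    [[0,0,0.016],0],
    [[0,0,0.019],0],
    [[0,0,0.0205],0],
    [[0,0,0.0205],0],
    [[0,0,0.0205],0],
  ],
)

```text
t: 46.88
ee_pos: [0.4964, 0.0162, 0.035]
tcp_rot: [3.141, -0.033, 0.001]
contact_force: [-0.7, -1.1, 1.9]
finger_gap: 0.0319
finger_force: 30.0
```

Emit:
servo_tool(
  plan=[
    [[0,0,0.0005],0],
    [[0,0,0.0005],0],
    [[0,0,0.0005],0],
    [[0,0,0.0005],0],
    [[0,0,-0.02],0],
    [[0,0,-0.06],0],
    [[0,0,-0.1],0],
    [[0,0,-0.13],0],
    [[0,0,-0.15],0],
    [[0,-0.02,-0.15],0],
    [[0,-0.06,-0.15],0],
    [[0,-0.11,-0.15],0],
    [[0,-0.15,-0.15],0],
    [[0,-0.18,-0.15],0],
    [[0,-0.2,-0.15],0],
    [[0,-0.2,-0.15],0],
  ],
  fingers=0,
)

```text
t: 48.88
ee_pos: [0.4997, 0.2178, 0.1845]
tcp_rot: [-3.141, 0.028, 0.001]
contact_force: [0.9, -0.5, 0.2]
finger_gap: 0.0871
finger_force: 0.0
```

Run:
```python
from h import *
p,d=snap("top");W=cloud("top",d);z=W[...,2]
for n,b,zl,zh,zp in [("rd",(290,165,345,215),.045,.062,.054),("drill",(295,208,340,245),.05,.12,.07),("collet",(295,243,340,285),.05,.12,.07),("sq",(440,215,530,325),.078,.1,.09),("cup",(105,145,165,200),.045,.08,.06),("bot",(420,160,475,210),.05,.2,.1)]:
    for c in blobs((z>zl)&(z<zh),b,15)[:1]: print(n,rect("top",c,zp))
p2,d=snap("side");cv2.imwrite("pics/f.png",np.hstack([p[150:340,270:540,::-1],p2[120:310,250:520,::-1]]))
```

```text
rd [0.6236, 0.0149, 0.0431, 0.041, 1.5068]
drill [0.5587, 0.0162, 0.0351, 0.035, 1.5068]
collet [0.4972, 0.0147, 0.0314, 0.0315, 1.4348]
sq [0.493, -0.2768, 0.044, 0.0479, 12.3773]
cup [0.643, 0.3278, 0.0683, 0.0696, 2.8754]
bot [0.6298, -0.2003, 0.056, 0.056, 77.6003]
```

View pics/f.png

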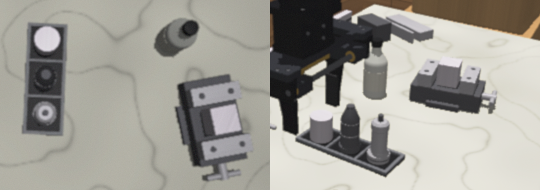

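Everything is upright and in place: the round blank, drill and collet in the tray (45,40 / 44,77 / 42,113) and the square blank on the vice (223,121).

```bash
python3 -c "
from rig import *
print(finish_job())"
```

```text
the job is handed in; nothing more can be done
None
```

I handed the job in at about 49 s of the 144 s limit, with no verdict shown. In the last images the square blank is centred and square in the vice, the round blank stands in the back pocket, both tool holders are upright in their own pockets, and the bottle and cup have not moved.

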